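# Free the child lock of the tea cupboard and open its door

## Task

The small tea cupboard is held shut by a child lock: reach down from above through the gap behind the top of its door, gently press the sprung hook down until it clears the catch rail, and while it is down draw the door towards you. Then swing the door smoothly wide open, at least square to the cupboard, and leave it standing there. Do not force the hook against its bottom stop or tug the door against the lock, and do not disturb anything else on the counter or in the cupboard.

Things in the scene. Friction and masses are not known exactly. Their poses are not given: they have to be found in the camera images.
- cupboard: Plywood counter-top cupboard, 200 mm deep (x), 240 wide (y), 240 high, fixed. Origin: centre of its underside on the counter, z up; the door is on its own -x side, towards the robot. The inner face of the shut door is at x = -100. The roof starts at x = -30 and runs back, top at z = 240; a tin 48 wide, 45 high stands on it at x = 60, y = 70. The front is open-topped ahead of the roof.
- rail (a point): Middle of the top of the front face of the fixed steel catch rail, which runs across the cupboard's whole width at cupboard x = -64 to -52 mm, z = 214 to 238. The gap to reach down through lies between it and the door's inner face: 36 front to back with the door shut, more when ajar. Axes as the cupboard's.
- door (a joint): Door angle about its upright hinge, rad: 0 shut, grows as it opens towards the robot, stop at 1.9. It stays where it is left (light friction). It starts at 0 to 0.02 and the lock lets it go to about 0.03; the hook is wholly past the rail from 0.18 on, and cannot relatch while the door is wider than that.
- door_hinge (a point): Point on the hinge line (the cupboard's +y side, left seen from the robot), in the plane of the door's inner face, level with the door's top, 240 mm above the counter. Axes turn with the door: +y from the free edge to the hinge, +x from the inner face into the cupboard.
- door_edge (a point): Top corner of the door's inner face at its free edge, 239 mm from the hinge and 240 above the counter; axes as door_hinge. The panel is 16 thick, in front of this face. A round knob 26 across on the outer face, 205 from the hinge and 130 above the counter, reaches 26 out.
- latch: White plastic guide of the child lock, fixed to the door's inner face 185 mm from the hinge; turns with the door. It carries the hook, which slides straight down in it. Origin: top of the hook's arm when up, in the plane of the inner face, 32 below the door's top. x: along the arm, away from the door (67 long, 24 wide, 5 thick); z up. Above 20 N, pressed or pulled, the lock breaks.
- barb (a point): Top of the hook's upright barb (11 mm tall, 12 thick) as it is with the hook up, 59 from the door's inner face. There it stands behind the rail and overlaps it by 5: the hook must be 5 or more down to pass beneath the rail as the door is drawn open; its hard bottom stop is at 10. This point turns with the door but does not go down with the hook.
- press_point (a point): Top of the hook's arm with the hook up, 18 mm from the door's inner face; turns with the door. Over it, on an adjusting screw, is the flat round pad to press, 26 across, 4 thick. Its top lies 4 to 30 above this point (28 to 2 below the door's top), different each time and not reported: feel for it or see it. The spring gives 3 N at first touch, 6 N at the stop.
- jar_a: Amber jar, 60 across, 110 high, inside the cupboard. Bystander, leave it alone. Origin: centre of its underside.
- jar_b: Amber jar, 60 across, 90 high, inside the cupboard. Bystander, leave it alone. Origin: centre of its underside.
- mug_a: White mug, 80 across, 90 high, on the counter beside the free-edge side of the cupboard. Bystander, leave it alone. Origin: centre of its underside.
- mug_b: White mug, 80 across, 90 high, farther to the right. Bystander, leave it alone. Origin: centre of its underside.
- bowl: Terracotta bowl, 130 across, 65 high, to the left. Bystander, leave it alone. Origin: centre of its underside.
- tumbler: Upturned glass tumbler, 72 across, 100 high, to the left. Bystander, leave it alone. Origin: centre of its underside.
- spoon: Steel spoon lying flat at the right, near the robot. Bystander, leave it alone.

How it is judged:
By the outcome, as a careful person would: the job done as asked, in the order asked, and still so for the second after the job is handed in, with the robot touching nothing.
It also fails if it takes over 48 s, if anything falls off the work surface, if the arm or the gripper's body presses on something with over 40 N, if the wrist force passes 120 N, or if a joint passes its speed limit or range.

## Robot

A 6-joint arm with a two-finger parallel gripper is mounted at the origin on the work surface. World frame = base frame: x ahead of the robot, y to its left, z up, the work surface at z = 0. Lengths are in mm, angles in rad, forces in N, time in s.
With the tool pointing down it reaches from about 400 to 925 mm from the base axis. Payload 12.5 kg.
Tool frame: the origin (TCP) lies at the centre of the arm's flange, where the gripper is bolted on; the fingertips stand 190 mm ahead of it and the grasp point (between the pads) lies 171 mm ahead of it; z points along the fingers, y is the line along which they close (so a half turn about z gives the same grasp; the last joint's range is limited). The gripper opens to 95 mm and grips with 3 to 60 N. Pads are 20 mm wide; open, the fingers measure 119 mm over their backs; the gripper's body (75 mm by 180 mm) begins 59 mm behind the grasp point.
Start: joints at [1.065, 0.491, 1.559, -0, 1.092, -0.106], TCP at [243.248, 575.721, 404.761] pointing down, gripper open.
Joint ranges: [-3.1, 3.1], [-0.84, 2.19], [0.05, 2.79], [-1.13, 4.28], [0.06, 2.93], [-2.69, 2.69]. Speed limits (rad/s): [2.22, 2.22, 2.79, 3.14, 3.14, 3.14].

## Interface

Orientations are given as [roll, pitch, yaw] about the fixed x, y, z axes, in that order (R = Rz(yaw) Ry(pitch) Rx(roll)).
In Python, from cell import env, read_camera, search_frame, cut_out gives the robot as it stands. The module is installed in compiled form; this text tells all that it offers.
- The arm moves only by the tool move_arm, never from a script. Its argument "commands" is a list of rows, each a list of 3 entries, a list of its own where there are three numbers: the shift along the world's x, y, z normalised to -1 to 1, where 1 is 0.03 m, then the turn about the world's z normalised to -1 to 1, where 1 is 0.08 rad, then the opening, from -1 (shut) to 1 (fully open), so that 0 is half open. A call has 1 to 20 rows; each row shifts and turns the commanded pose from where the row before left it; what a row does not reach is not made up. A row lasts 1/12 s, in which the tool goes at most 41.7 mm and 7.16 degrees, less where a joint would pass 70% of its speed; a pose out of reach is approached as far as the arm can. A call with a number of a shift or a turn outside -1 to 1 is refused whole. A call with a gripper value outside its range is refused whole. The fingers move at their own pace and stop on an object; the grip force is fixed at half the most. Time passes only in rows, so rows that do not move let the fingers close. It gives the time, the measured TCP pose, the force, the opening and the grip force at its end, in the units of the state.
- env.state(): the state, without advancing time (a new reading comes with each control period).
- read_camera(name): name is "scene" or "top" or "wrist"; returns a dict with "image" (384x512x3 uint8, red, green, blue), "fx", "fy", "cx", "cy" (pixels), "rvec" (rotation vector, rad) and "tvec" (3), from world to camera coordinates, as OpenCV has them. Camera axes: x right, y down, z forward; pixel columns grow to the right and rows downward; lengths in mm; the calibration is good to about 2 mm. The wrist camera is an equidistant fisheye: a pixel r from the principal point sees the ray r / f radians off the axis. A picture is of the moment at which its call begins. There is no depth.
- env.job_done(): hands the job in; it is judged then, once.
Trained networks look in a picture, given as the dict that the camera call returned (one of the last four; its "shot" number tells which), for a name from the list of things; names that differ only in an ending like _2 or _b are one class to them, and where a whole thing is asked for, a point or a joint stands for the part that bears it (a point fixed in the world has none). Each returns a list of dicts, best first, with "confidence" (0 to 1); they miss things now and then, are a little off and sometimes report something else, mostly with a low value. They report only what shows in the picture. A call takes as long as a camera call.
- search_frame(thing, picture): "at" ([column, row] in pixels, amid what is visible of it).
- cut_out(thing, picture): "region" (384x512 bool, what is visible of it) and "at" ([column, row] in pixels, amid what is visible of it).
The state is a dict: "t": time; "joints": joint angles; "qvel": joint speeds; "tau": joint torques, N m; "eef_pos": TCP position; "tcp_rot": TCP orientation; "ft_force": force on the tool from outside, world axes, zero at the start; "moment": the same for the moment, N m; "opening": opening from 0.0 (shut) to 1.0 (fully open); "grip_force": force on a finger pad.
Only numpy, scipy, OpenCV 4.12 (cv2) and the standard library are available. Lean on these libraries where they do the work, as an engineer would, in place of code of your own. Each camera call takes 0.05 s, during which the arm holds its last target. There are 200 camera calls.

## Working session

There is one attempt and no reset: what is moved stays moved. The work goes in short steps, Python scripts to look and compute and a tool call to move; the robot and the scene stay as the last step left them, time stands still between calls to the robot, and variables do not carry over. Pictures are saved under pics/ and viewed, at most 10 in all, crops included, and the job is handed in when it is done.

Besides the shell and the picture viewer there is one more tool, called after "Request:" in YAML: its name, and indented under it one key for each argument. move_arm: Moves the arm, as the interface text tells. Its arguments: {"type":"object","properties":{"commands":{"type":"array","items":{"type":"array"}}},"required":["commands"]}

```bash
mkdir -p pics
cat > h.py <<'E'
import numpy as np, cv2
from cell import env, read_camera, search_frame, cut_out
def ray(p,uv):
    R=cv2.Rodrigues(np.array(p["rvec"],float))[0]; t=np.array(p["tvec"],float).ravel()
    d=np.array([(uv[0]-p["cx"])/p["fx"],(uv[1]-p["cy"])/p["fy"],1.])
    return -R.T@t, R.T@(d/np.linalg.norm(d))
def tri(p1,a,p2,b):
    c1,d1=ray(p1,a);c2,d2=ray(p2,b)
    s=np.linalg.lstsq(np.stack([d1,-d2],1),c2-c1,rcond=None)[0]
    x,y=c1+s[0]*d1,c2+s[1]*d2
    return (x+y)/2,np.linalg.norm(x-y)
def atz(p,a,z):
    c,d=ray(p,a); return c+d*(z-c[2])/d[2]
def proj(p,X):
    return cv2.projectPoints(np.array([X],float),np.array(p["rvec"],float),np.array(p["tvec"],float),np.array([[p["fx"],0,p["cx"]],[0,p["fy"],p["cy"]],[0,0,1.]]),None)[0].ravel()
E
python3 - <<'E'
from h import *
P={n:read_camera(n) for n in("scene","top")}
cv2.imwrite("pics/a.png",P["scene"]["image"][...,::-1]);cv2.imwrite("pics/b.png",P["top"]["image"][...,::-1])
for n,p in P.items(): print(n,ray(p,(p["cx"],p["cy"])),p["fx"])
for th in["cupboard","rail","door_hinge","door_edge","latch","barb","press_point","mug_a","bowl","tumbler","spoon"]:
    r={n:search_frame(th,p)[:2] for n,p in P.items()}
    print(th,{n:[(np.round(q["at"],1).tolist(),round(q["confidence"],2)) for q in v] for n,v in r.items()})
    if r["scene"] and r["top"]:
        X,e=tri(P["scene"],r["scene"][0]["at"],P["top"],r["top"][0]["at"]);print("   ",X.round(1),e.round(1))
print(env.state())
E
```

```text
scene (array([1301.0100646,  612.1118171,  744.4612883]), array([-0.65121488, -0.5599829 , -0.51218975])) 351.6066432317219
top (array([ 437.04704412,   -9.86744496, 1371.96969968]), array([ 0.1003708 , -0.00502749, -0.9949374 ])) 415.99829813484337
cupboard {'scene': [([247.0, 227.9], 0.75)], 'top': [([217.3, 144.3], 0.87), ([247.1, 162.3], 0.38)]}
    [675.5  73.2 134.4] 11.8
rail {'scene': [([247.7, 227.8], 0.72)], 'top': [([218.3, 147.5], 0.77)]}
    [667.3  69.8 128.5] 13.3
door_hinge {'scene': [([264.8, 183.2], 0.56)], 'top': [([232.6, 178.8], 0.85), ([394.3, 188.2], 0.36)]}
    [557.3  29.2 218.5] 6.0
door_edge {'scene': [([266.5, 180.5], 0.82)], 'top': [([233.3, 177.5], 0.81), ([216.8, 146.6], 0.32)]}
    [557.4  30.4 228.8] 14.2
latch {'scene': [([268.6, 184.9], 0.16)], 'top': [([229.2, 180.5], 0.56)]}
    [552.3  39.4 214.4] 7.5
barb {'scene': [], 'top': [([243.8, 159.4], 0.72)]}
press_point {'scene': [], 'top': [([245.6, 162.2], 0.42)]}
mug_a {'scene': [([162.9, 178.5], 0.96)], 'top': [([289.9, 167.4], 0.91), ([392.0, 185.6], 0.87)]}
    [ 666.2 -190.6  191. ] 172.9
bowl {
[... 320 characters left out ...]
  13.7] 36.9
{'t': 1.2, 'joints': array([ 1.06539387e+00,  4.90901363e-01,  1.55887057e+00,  1.14250424e-05,
        1.09168890e+00, -1.05578076e-01]), 'qvel': array([-9.09053934e-05,  4.37113238e-04, -1.58126025e-03,  1.61831615e-03,
       -1.20967664e-03,  1.76330395e-03]), 'tau': array([-5.04526561e-04, -6.12466121e+01, -2.58427137e+01,  6.93796668e-02,
        4.45405464e-02, -3.00784507e-05]), 'eef_pos': array([243.2560291 , 575.72936936, 404.77024406]), 'tcp_rot': array([3.14146050e+00, 3.80873442e-06, 2.74176300e+00]), 'ft_force': array([-0.59215162, -0.20264848, -0.12950718]), 'moment': array([ 0.01072399,  0.0049809 , -0.00618122]), 'grip_force': 0.0, 'opening': 1.0031532171721493}
```

View pics/a.png

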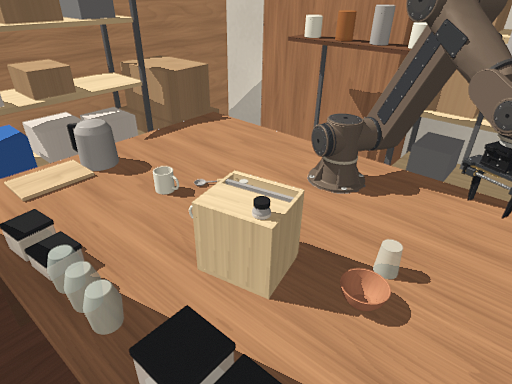

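View pics/b.png

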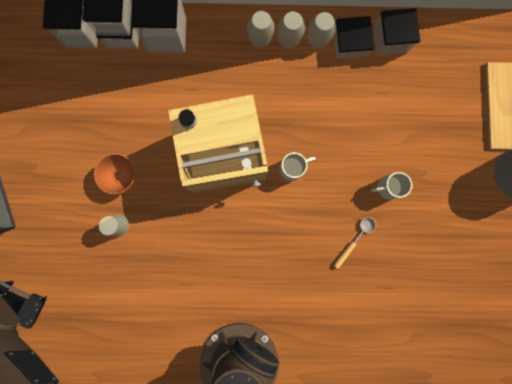

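The scene shows the cupboard at about (250,230) with mug, bowl and tumbler around it. In the top view the cupboard spans about (170–267, 96–190), with the rail across (183–260, 155), the white latch near (246,163), mug_a at (293,166), the bowl at (114,175) and the knob near (257,183). I'll zoom in for the corners.

Run:
```python
from h import *
p=read_camera("top")
im=p["image"][85:200,160:315]
cv2.imwrite("pics/c.png",cv2.resize(im,None,fx=5,fy=5,interpolation=cv2.INTER_CUBIC)[...,::-1])
r=cut_out("cupboard",p)[0]["region"].astype(np.uint8)
c=max(cv2.findContours(r,0,1)[0],key=cv2.contourArea)
print(cv2.approxPolyDP(c,4,True).squeeze().tolist())
```

```text
[[251, 95], [169, 112], [184, 187], [201, 191], [248, 182], [259, 185], [266, 169]]
```

View pics/c.png

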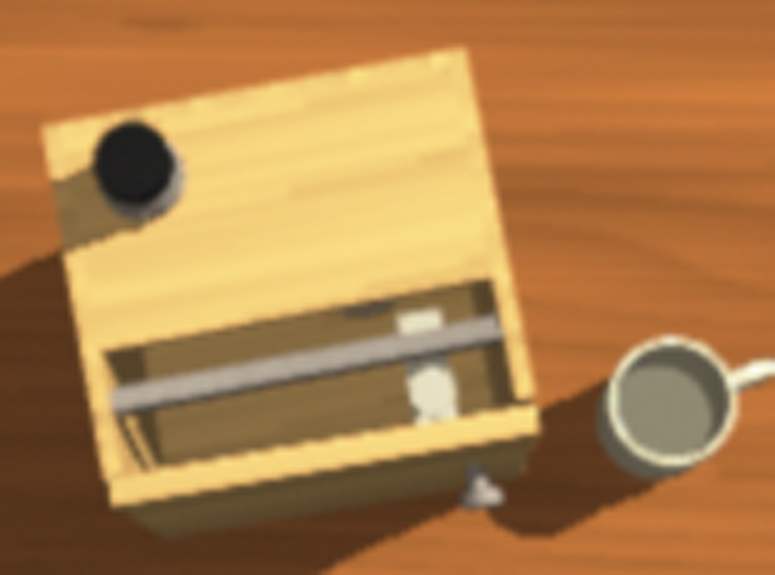

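The crop gives these z=240 corners in full-image pixels: back (168.6,110.4) and (253.4,94.4), door outer front (182.4,186) and (267.6,171.6). The pad is at about (246.6,164). Next I'll fit the pose.

Run:
```python
from h import *
from scipy.optimize import least_squares
p=read_camera("top"); s=read_camera("scene")
px=np.array([[168.6,110.4],[253.4,94.4],[182.4,186],[267.6,171.6]])
W=np.array([atz(p,a,240) for a in px])[:,:2]
M=np.array([[100,120],[100,-120],[-116,120],[-116,-120]],float)
rot=lambda a:np.array([[np.cos(a),-np.sin(a)],[np.sin(a),np.cos(a)]])
f=lambda v:((M@rot(v[2]).T+v[:2])-W).ravel()
r=least_squares(f,[660,70,.17]); x=r.x; print("pose",x,"res",r.fun.round(1))
C=lambda q,z:np.r_[rot(x[2])@np.array(q)+x[:2],z]
print("hinge",C([-100,120],240),"press",C([-82,-65],208))
print("rail",C([-64,0],238))
for z in(212,225,238): print("pad px at z",z,proj(p,C([-82,-65],z)).round(1), atz(p,(246.6,164),z).round(1))
# scene check corners
print([proj(s,C(m,240)).round(0).tolist() for m in M])
for n in("mug_a","bowl","tumbler"):
    for k in search_frame(n,p)[:1]: print(n,atz(p,k["at"],80).round())
```

```text
pose [6.71013801e+02 7.01618621e+01 2.00339774e-01] res [ 0.4 -0.3 -2.  -0.6 -1.2  2.   2.8 -1.2]
hinge [549.13362081 167.86151229 240.        ] press [603.58903246  -9.85626438 208.        ]
rail [608.29386395  57.4257136  238.        ]
pad px at z 212 [246.  163.6] [602.4 -11.5 212. ]
pad px at z 225 [246.1 162.9] [600.5 -11.4 225. ]
pad px at z 238 [246.1 162.2] [598.7 -11.4 238. ]
[[272.0, 228.0], [193.0, 201.0], [306.0, 189.0], [235.0, 170.0]]
mug_a [ 612. -154.   80.]
bowl [592. 398.  80.]
tumbler [421. 394.  80.]
```

Request:
move_arm:
  commands:
    - [[0,0,1],0,-1]
    - [[0,0,1],0,-1]
    - [[0.4,-0.65,0],0.94,-1]
    - [[0.4,-0.65,0],0.94,-1]
    - [[0.4,-0.65,0],0.94,-1]
    - [[0.4,-0.65,0],0.94,-1]
    - [[0.4,-0.65,0],0.94,-1]
    - [[0.4,-0.65,0],0.94,-1]
    - [[0.4,-0.65,0],0.94,-1]
    - [[0.4,-0.65,0],0.94,-1]
    - [[0.4,-0.65,0],0,-1]
    - [[0.4,-0.65,0],0,-1]
    - [[0.4,-0.65,0],0,-1]
    - [[0.4,-0.65,0],0,-1]
    - [[0.4,-0.65,0],0,-1]
    - [[0.4,-0.65,0],0,-1]
    - [[0.4,-0.65,0],0,-1]
    - [[0.4,-0.65,0],0,-1]
    - [[0.4,-0.65,0],0,-1]
    - [[0.4,-0.65,0],0,-1]

```text
t: 3.22
eef_pos: [459.7, 223.7, 464.9]
tcp_rot: [3.141, 0.0, -2.94]
ft_force: [-0.7, 0.4, -0.0]
opening: 0.0
grip_force: 0.0
```

Request:
move_arm:
  commands:
    - [[0.4,-0.65,0],0,-1]
    - [[0.4,-0.65,0],0,-1]
    - [[0.4,-0.65,0],0,-1]
    - [[0.4,-0.65,0],0,-1]
    - [[0.4,-0.65,0],0,-1]
    - [[0.4,-0.65,0],0,-1]
    - [[0.4,-0.65,0],0,-1]
    - [[0.4,-0.65,0],0,-1]
    - [[0.4,-0.65,0],0,-1]
    - [[0.4,-0.65,0],0,-1]
    - [[0.4,-0.65,0],0,-1]
    - [[0.4,-0.65,0],0,-1]
    - [[0,0,0],0,-1]
    - [[0,0,0],0,-1]
    - [[0,0,0],0,-1]

```text
t: 4.47
eef_pos: [603.0, -9.0, 464.6]
tcp_rot: [3.141, -0.0, -2.94]
ft_force: [-0.1, -0.5, 0.3]
opening: 0.005
grip_force: 0.0
```

Run:
```python
from h import *
p=read_camera("wrist"); print(env.state()["eef_pos"],env.state()["tcp_rot"],env.state()["ft_force"],p["fx"],p["fy"],p["cx"],p["cy"])
print(p["rvec"],p["tvec"])
cv2.imwrite("pics/d.png",p["image"][...,::-1])
for th in["rail","door_hinge","door_edge","latch","barb","press_point"]:
    print(th,[(np.round(q["at"],1).tolist(),round(q["confidence"],2)) for q in search_frame(th,p)[:2]])
```

```text
[602.86275022  -8.67275453 464.81053935] [ 3.14130466e+00 -1.58383577e-04 -2.93939165e+00] [-0.13900551 -0.01978088  0.67301707] 297.3186396354542 297.3186396354542 250.83269854573768 188.36716422878982
[-1.85725036 -2.27603673 -0.33813974] [ 128.30494132 -614.40498011  278.17062913]
rail [([330.9, 200.6], 0.56)]
door_hinge [([295.5, 171.0], 0.56)]
door_edge [([296.8, 173.2], 0.73)]
latch [([245.0, 208.1], 0.86)]
barb [([247.4, 207.7], 0.69)]
press_point [([246.7, 207.4], 0.68)]
```

View pics/d.png

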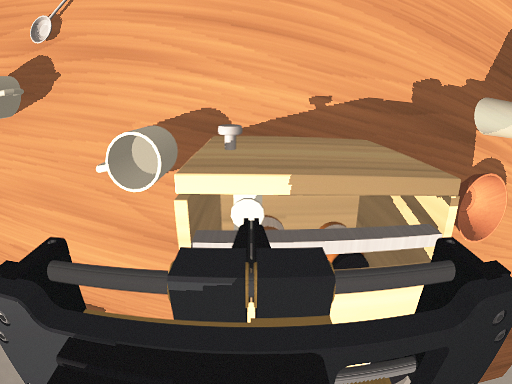

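The wrist view shows the door's top strip across rows 174–194 from column 176 to 460. The white pad is at (247,212), just ahead of the closed fingertips at about (251,222), and the rail runs at rows 228–248. I'll enlarge it and compute world positions.

```bash
cat >> h.py <<'E'
def fray(p,uv):
    R=cv2.Rodrigues(np.array(p["rvec"],float))[0]; t=np.array(p["tvec"],float).ravel()
    d=np.array([uv[0]-p["cx"],uv[1]-p["cy"]]); r=np.hypot(*d); th=r/p["fx"]
    v=np.r_[d/max(r,1e-9)*np.sin(th),np.cos(th)]
    return -R.T@t, R.T@v
def fatz(p,uv,z):
    c,d=fray(p,uv); return c+d*(z-c[2])/d[2]
def fproj(p,X):
    R=cv2.Rodrigues(np.array(p["rvec"],float))[0]; v=R@np.array(X,float)+np.array(p["tvec"],float).ravel()
    th=np.arctan2(np.hypot(v[0],v[1]),v[2]); return np.array([p["cx"],p["cy"]])+p["fx"]*th*v[:2]/np.hypot(v[0],v[1])
E
python3 - <<'E'
from h import *
p=read_camera("wrist"); print("cam",fray(p,(p["cx"],p["cy"])))
def C(q,z,a=.2003,o=(671.0,70.2)):
    c,s=np.cos(a),np.sin(a); return np.array([o[0]+c*q[0]-s*q[1],o[1]+s*q[0]+c*q[1],z])
for n,q in {"edge":C((-100,-119),240),"hinge":C((-100,120),240),"outedge":C((-116,-119),240),"railL":C((-64,100),238),"railR":C((-64,-100),238),"railRb":C((-64,-100),214),"tip":(602.9,-8.7,274.8),"knob":C((-142,-85),130)}.items(): print(n,fproj(p,q).round(1))
for z in(212,238): print("pad",z,fproj(p,C((-82,-65),z)).round(1),fatz(p,(247,212.),z).round(1))
im=p["image"][120:270,165:325]
cv2.imwrite("pics/e.png",cv2.resize(im,None,fx=4,fy=4,interpolation=cv2.INTER_CUBIC)[...,::-1])
E
```

```text
cam (array([523.08342488, -24.25132209, 444.38768373]), array([ 0.2842746 ,  0.05926977, -0.95690911]))
edge [174.5 190.4]
hinge [460.8 190.7]
outedge [173.  169.3]
railL [434.8 229. ]
railR [202.7 234.1]
railRb [206.9 221.9]
tip [249.3 233.7]
knob [229.8 121.4]
pad 212 [248.1 201.3] [613.1  -8.8 212. ]
pad 238 [247.8 212.9] [603.  -10.6 238. ]
```

View pics/e.png

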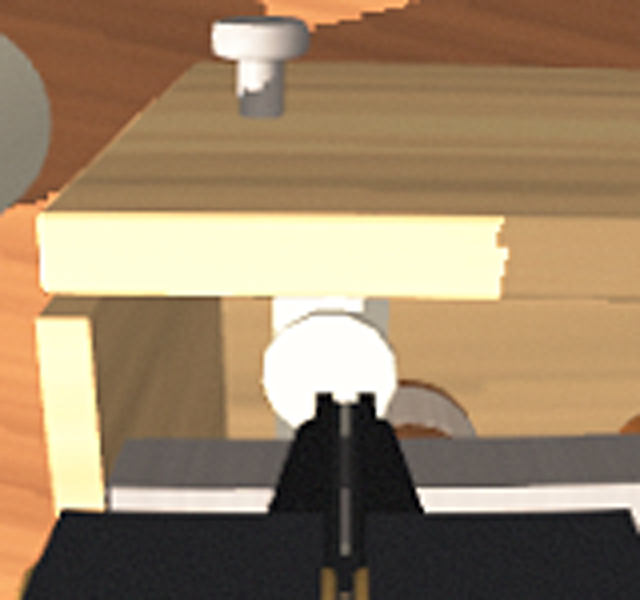

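The crop puts the door's inner top edge at row about 194.2, the pad's centre at about (247.5,213.5), the rail's front top edge at row about 241.7, and the fingertip's near edge at about (251,218.7). Everything sits a few pixels past the prediction, so I'll convert to world positions.

Run:
```python
from h import *
p=read_camera("wrist")
for n,uv,z in [("edge",(175,193.2),240),("in@latch",(247,194.2),240),("hinge",(460,194),240),("rail1",(192,241.7),238),("rail2",(310,241.5),238),("railbot1",(195,229.3),214),("railbot2",(310,229.3),214),("pad",(247.5,213.5),226),("pad",(247.5,213.5),232),("padfront",(247.5,198),230)]: print(n,fatz(p,uv,z).round(1))
```

```text
edge [598.7 -65.8 240. ]
in@latch [588.7 -13.5 240. ]
hinge [552.1 168.2 240. ]
rail1 [636.7 -48.1 238. ]
rail2 [617.9  42.8 238. ]
railbot1 [637.3 -49.8 214. ]
railbot2 [617.4  47.3 214. ]
pad [608.8  -9.2 226. ]
pad [606.5  -9.6 232. ]
padfront [594.8 -12.  230. ]
```

Request:
move_arm:
  commands:
    - [[0.1,-0.03,0],0,-1]
    - [[0,0,-0.3],0,-1]
    - [[0,0,-0.3],0,-1]
    - [[0,0,-0.3],0,-1]
    - [[0,0,-0.2],0,-1]
    - [[0,0,0],0,-1]
    - [[0,0,-0.1],0,-1]
    - [[0,0,-0.1],0,-1]
    - [[0,0,0],0,-1]
    - [[0,0,0],0,-1]
    - [[0,0,0],0,-1]

```text
t: 5.83
eef_pos: [606.2, -10.2, 426.0]
tcp_rot: [-3.142, 0.0, -2.94]
ft_force: [0.1, 0.9, 0.3]
opening: 0.006
grip_force: 0.0
```

Request:
move_arm:
  commands:
    - [[0,0,-0.05],0,-1]
    - [[0,0,-0.05],0,-1]
    - [[0,0,0],0,-1]
    - [[0,0,0],0,-1]
    - [[0,0,0],0,-1]

```text
t: 6.25
eef_pos: [606.2, -10.2, 422.8]
tcp_rot: [3.142, -0.0, -2.94]
ft_force: [-1.2, 0.6, 0.3]
opening: 0.005
grip_force: 0.1
```

Tip at 232.8, no touch yet.

Request:
move_arm:
  commands:
    - [[0,0,-0.05],0,-1]
    - [[0,0,-0.05],0,-1]
    - [[0,0,0],0,-1]
    - [[0,0,0],0,-1]
    - [[0,0,0],0,-1]

```text
t: 6.67
eef_pos: [606.3, -10.2, 419.9]
tcp_rot: [3.142, 0.0, -2.94]
ft_force: [-0.5, 0.1, 3.7]
opening: 0.005
grip_force: 1.8
```

Request:
move_arm:
  commands:
    - [[0,0,0.05],0,-1]
    - [[0,0,0],0,-1]
    - [[0,0,0],0,-1]

```text
t: 6.92
eef_pos: [606.3, -10.2, 421.4]
tcp_rot: [3.142, 0.0, -2.94]
ft_force: [0.4, 0.6, 2.6]
opening: 0.006
grip_force: 1.6
```

Request:
move_arm:
  commands:
    - [[0,0,-0.05],0,-1]
    - [[0,0,-0.05],0,-1]
    - [[0,0,-0.05],0,-1]
    - [[0,0,0],0,-1]
    - [[0,0,0],0,-1]

```text
t: 7.33
eef_pos: [606.3, -10.2, 416.7]
tcp_rot: [3.141, 0.0, -2.94]
ft_force: [0.2, 0.3, 4.1]
opening: 0.005
grip_force: 2.3
```

Run:
```python
from h import *
F=[]
for i in range(6): read_camera("wrist"); F.append(env.state()["ft_force"])
print(np.mean(F,0).round(2),np.std(F,0).round(2),env.state()["eef_pos"])
```

```text
[-0.24  0.56  4.58] [0.47 0.46 0.53] [606.25399888 -10.18725386 416.8531216 ]
```

```bash
cat > arc.py <<'E'
import numpy as np
H=np.array([552.1,168.2]);A0=np.arctan2(-234,46.6)
def P(th,r,o):
    a=A0-th; d=np.array([np.cos(a),np.sin(a)]); n=np.array([-d[1],d[0]]); return H+r*d+o*n
E
python3 - <<'E'
from arc import *
p=np.array([606.25,-10.19])
d=(p-H); a=np.array([np.cos(A0),np.sin(A0)]); r=d@a;o=d@[-a[1],a[0]];print(r,o)
q=P(0,r,10)-p;print("contact",q/30)
prev=P(0,r,10)
for i in range(1,13):
    x=P(.03*i,r,10); print(i,((x-prev)/30).round(3)); prev=x
E
```

```text
185.53052433157643 18.265791558274124
contact [-0.27022017 -0.05381308]
1 [-0.181 -0.043]
2 [-0.182 -0.038]
3 [-0.183 -0.032]
4 [-0.184 -0.027]
5 [-0.185 -0.021]
6 [-0.185 -0.016]
7 [-0.186 -0.01 ]
8 [-0.186 -0.005]
9 [-0.186  0.001]
10 [-0.186  0.006]
11 [-0.185  0.012]
12 [-0.185  0.018]
```

Request:
move_arm:
  commands:
    - [[0,0,-0.07],0,-1]
    - [[0,0,0],0,-1]
    - [[0,0,0],0,-1]

```text
t: 7.88
eef_pos: [606.2, -10.2, 414.7]
tcp_rot: [3.141, -0.0, -2.94]
ft_force: [-0.4, 0.7, 4.9]
opening: 0.003
grip_force: 2.6
```

Request:
move_arm:
  commands:
    - [[-0.09,-0.018,0],0,-1]
    - [[-0.09,-0.018,0],0,-1]
    - [[-0.09,-0.018,0],0,-1]
    - [[-0.06,-0.014,0],-0.1,-1]
    - [[-0.06,-0.014,0],-0.1,-1]
    - [[-0.06,-0.014,0],-0.1,-1]

```text
t: 8.38
eef_pos: [592.8, -13.2, 414.9]
tcp_rot: [-3.141, 0.001, -2.964]
ft_force: [1.4, -1.0, 5.7]
opening: 0.005
grip_force: 2.6
```

Request:
move_arm:
  commands:
    - [[-0.09,-0.02,0],-0.19,-1]
    - [[-0.09,-0.02,0],-0.19,-1]
    - [[-0.12,-0.02,0],-0.25,-1]
    - [[-0.12,-0.02,0],-0.25,-1]
    - [[-0.12,-0.02,0],-0.25,-1]
    - [[0,0,0],0,-1]

```text
t: 8.88
eef_pos: [576.1, -16.2, 414.9]
tcp_rot: [-3.142, -0.0, -3.056]
ft_force: [-0.8, 1.1, 5.1]
opening: 0.002
grip_force: 2.6
```

Request:
move_arm:
  commands:
    - [[-0.185,-0.021,0],-0.375,-1]
    - [[-0.185,-0.016,0],-0.375,-1]
    - [[-0.186,-0.01,0],-0.375,-1]
    - [[-0.186,-0.005,0],-0.375,-1]
    - [[-0.186,0,0],-0.375,-1]
    - [[-0.186,0.006,0],-0.375,-1]
    - [[-0.185,0.012,0],-0.375,-1]
    - [[-0.185,0.018,0],-0.375,-1]
    - [[0,0,0],0,-1]
    - [[0,0,0],0,-1]

```text
t: 9.72
eef_pos: [531.8, -16.4, 414.9]
tcp_rot: [3.141, -0.0, 2.989]
ft_force: [-0.0, 1.5, 4.5]
opening: 0.004
grip_force: 2.6
```

Run:
```python
from h import *
from arc import *
p=read_camera("top"); print(env.state()["eef_pos"],env.state()["tcp_rot"])
cv2.imwrite("pics/f.png",cv2.resize(p["image"][85:235,150:320],None,fx=4,fy=4,interpolation=cv2.INTER_CUBIC)[...,::-1])
w=read_camera("wrist"); cv2.imwrite("pics/g.png",w["image"][...,::-1])
```

```text
[531.86415219 -16.40890488 414.8477637 ] [3.14120898e+00 1.59243966e-05 2.98890318e+00]
```

View pics/g.png

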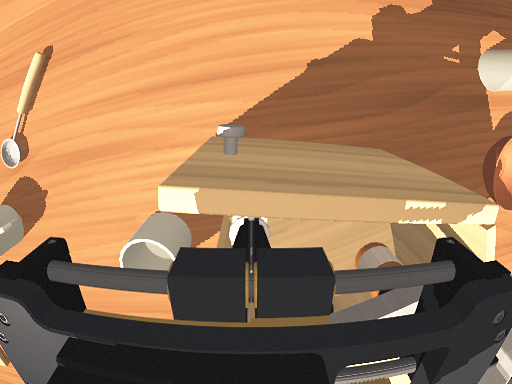

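The door has come along and is open by about 0.37, with its inner edge against the finger at (250,214). The hook is clear of the rail, so I'll lift out, go in nearer the hinge and swing the door wide.

Run:
```python
from arc import *
p=np.array([531.86,-16.41]);q=P(.37,130,26);print("repos",(q-p)/30,(P(.37,130,10)-q)/30)
prev=P(.37,130,10)
for i in range(1,27):
    r=130; x=P(.37+.05*i,r,10); print(i,round(.37+.05*i,2),((x-prev)/30).round(2),x.round()); prev=x
```

```text
repos [0.78057983 1.73578581] [-0.52533296  0.09203113]
1 0.42 [-0.22  0.03] [533.  39.]
2 0.47 [-0.21  0.04] [527.  40.]
3 0.52 [-0.21  0.05] [520.  42.]
4 0.57 [-0.21  0.06] [514.  44.]
5 0.62 [-0.21  0.07] [508.  46.]
6 0.67 [-0.2   0.08] [502.  48.]
7 0.72 [-0.2   0.09] [496.  51.]
8 0.77 [-0.19  0.1 ] [490.  54.]
9 0.82 [-0.19  0.11] [484.  57.]
10 0.87 [-0.18  0.12] [479.  60.]
11 0.92 [-0.18  0.13] [474.  64.]
12 0.97 [-0.17  0.14] [468.  68.]
13 1.02 [-0.16  0.14] [464.  73.]
14 1.07 [-0.16  0.15] [459.  77.]
15 1.12 [-0.15  0.16] [454.  82.]
16 1.17 [-0.14  0.17] [450.  87.]
17 1.22 [-0.13  0.17] [446.  92.]
18 1.27 [-0.12  0.18] [443.  97.]
19 1.32 [-0.11  0.19] [439. 103.]
20 1.37 [-0.1   0.19] [436. 109.]
21 1.42 [-0.09  0.2 ] [433. 115.]
22 1.47 [-0.08  0.2 ] [431. 121.]
23 1.52 [-0.07  0.2 ] [429. 127.]
24 1.57 [-0.06  0.21] [427. 133.]
25 1.62 [-0.05  0.21] [425. 139.]
26 1.67 [-0.04  0.21] [424. 146.]
```

Request:
move_arm:
  commands:
    - [[0,0,0.1],0,-1]
    - [[0,0,0.2],0,-1]
    - [[0.1,0,0.4],0,-1]
    - [[0.1,0,0.6],0,-1]
    - [[0,0,0],0,-1]

```text
t: 10.23
eef_pos: [538.5, -16.6, 456.3]
tcp_rot: [-3.141, 0.004, 2.989]
ft_force: [0.6, 0.6, -0.1]
opening: 0.005
grip_force: 0.0
```

Request:
move_arm:
  commands:
    - [[0.2,0.6,0],0,-1]
    - [[0.2,0.6,0],0,-1]
    - [[0.17,0.53,0],0,-1]
    - [[0,0,-0.5],0,-1]
    - [[0,0,-0.5],0,-1]
    - [[0,0,-0.5],0,-1]
    - [[0,0,0],0,-1]
    - [[-0.1,0.02,0],0,-1]
    - [[-0.1,0.02,0],0,-1]
    - [[-0.1,0.02,0],0,-1]
    - [[-0.1,0.02,0],0,-1]
    - [[-0.1,0.02,0],0,-1]

```text
t: 11.23
eef_pos: [539.7, 38.4, 409.3]
tcp_rot: [3.141, 0.001, 2.989]
ft_force: [0.3, 0.5, 0.4]
opening: 0.004
grip_force: 0.0
```

Request:
move_arm:
  commands:
    - [[-0.11,0.02,0],-0.3,-1]
    - [[-0.14,0.02,0],-0.4,-1]
    - [[-0.18,0.03,0],-0.6,-1]
    - [[-0.21,0.05,0],-0.62,-1]
    - [[-0.21,0.06,0],-0.62,-1]
    - [[-0.21,0.07,0],-0.62,-1]
    - [[-0.2,0.08,0],-0.62,-1]
    - [[-0.2,0.09,0],-0.62,-1]
    - [[-0.19,0.1,0],-0.62,-1]
    - [[-0.19,0.11,0],-0.62,-1]
    - [[-0.18,0.12,0],-0.62,-1]

```text
t: 12.15
eef_pos: [479.1, 61.0, 409.0]
tcp_rot: [3.141, 0.001, 2.484]
ft_force: [1.9, -0.2, 0.1]
opening: 0.005
grip_force: 0.7
```

Request:
move_arm:
  commands:
    - [[-0.18,0.13,0],-0.62,-1]
    - [[-0.17,0.14,0],-0.62,-1]
    - [[-0.16,0.14,0],-0.62,-1]
    - [[-0.16,0.15,0],-0.62,-1]
    - [[-0.15,0.16,0],-0.62,-1]
    - [[-0.14,0.17,0],-0.62,-1]
    - [[-0.13,0.17,0],-0.62,-1]
    - [[-0.12,0.18,0],-0.62,-1]
    - [[-0.11,0.19,0],-0.62,-1]
    - [[-0.1,0.19,0],-0.62,-1]
    - [[-0.09,0.2,0],-0.62,-1]
    - [[-0.08,0.2,0],-0.62,-1]
    - [[-0.06,0.15,0],-0.5,-1]
    - [[-0.04,0.13,0],-0.4,-1]
    - [[-0.04,0.13,0],-0.4,-1]
    - [[-0.03,0.1,0],-0.3,-1]
    - [[-0.02,0.08,0],-0.2,-1]
    - [[-0.02,0.07,0],-0.2,-1]
    - [[-0.01,0.05,0],0,-1]
    - [[0,0,0],0,-1]

```text
t: 13.82
eef_pos: [425.1, 142.9, 408.7]
tcp_rot: [3.142, -0.0, 1.733]
ft_force: [0.3, -0.3, -0.7]
opening: 0.004
grip_force: 0.0
```

Request:
move_arm:
  commands:
    - [[0,-0.1,0],0,-1]
    - [[0,-0.3,0],0,-1]
    - [[0,-0.3,0],0,-1]
    - [[0,0,0.5],0,-1]
    - [[0,0,0.7],0,-1]
    - [[0,0,0.7],0,-1]
    - [[0,0,0.7],0,-1]
    - [[0,-0.8,0.3],0,-1]
    - [[0,-0.8,0],0,-1]
    - [[0,-0.8,0],0,-1]
    - [[0,-0.8,0],0,-1]
    - [[0,-0.8,0],0,-1]
    - [[0,-0.8,0],0,-1]
    - [[0,0,0],0,-1]
    - [[0,0,0],0,-1]

```text
t: 15.07
eef_pos: [425.0, -23.6, 495.6]
tcp_rot: [-3.141, -0.0, 1.73]
ft_force: [0.7, 0.3, -0.1]
opening: 0.003
grip_force: 0.0
```

Run:
```python
from h import *
p=read_camera("top")
cv2.imwrite("pics/i.png",cv2.resize(p["image"][80:280,90:420],None,fx=2.4,fy=2.4,interpolation=cv2.INTER_CUBIC)[...,::-1])
```

```text
(no output)
```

View pics/i.png

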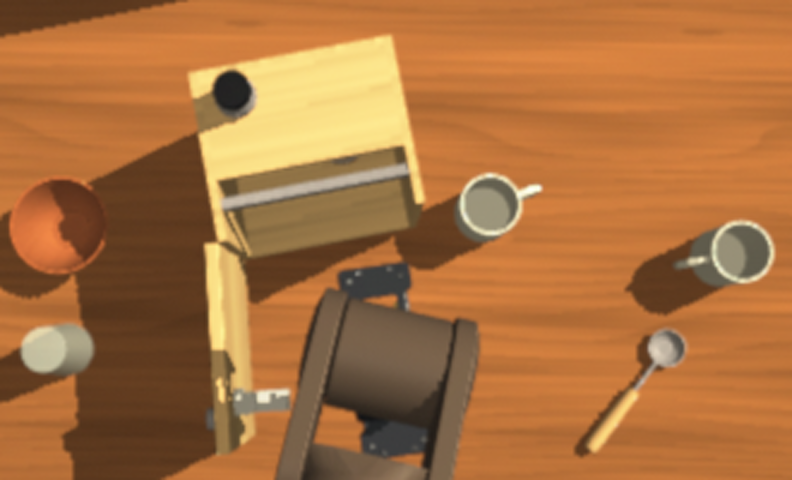

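The door stands about 0.11 rad past square: its strip runs (215,245) to (228,452) in the crop. The hook shows at (265,400), the arm is clear, and the bystanders look unmoved. Handing it in.

```bash
python3 -c "
from cell import env
print(env.job_done())"
```

```text
the job is handed in; nothing more can be done
None
```

I pressed the hook clear of the rail, drew the door free, swung it open to about 1.68 rad (just past square), backed the arm off, and handed the job in at about 15 s; the hand-in returned no verdict.

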